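# Press the caps home on a rack of tubes

### The arm

A 6-joint arm with a two-finger parallel gripper is mounted at the origin on the work surface. World frame = base frame: x ahead of the robot, y to its left, z up, the work surface at z = 0. Lengths are in m, angles in rad, forces in N, time in s.
With the tool pointing down it reaches from about 0.3 to 0.775 m from the base axis. Payload 14.6 kg.
Tool frame: the origin (TCP) lies midway between the tips of the shut fingers; the grasp point (between the pads) lies 19 mm behind it (tcp_to_grasp is the distance from the TCP to the grasp point, in m); z points along the fingers, y is the line along which they close (so a half turn about z gives the same grasp; the last joint's range is limited). The gripper opens to 94 mm and grips with 3 to 60 N. Pads are 16 mm wide; open, the fingers measure 119 mm over their backs; the gripper's body (75 mm by 177 mm) begins 78 mm behind the grasp point.
Start: joints at [-1.3, 0.3, 1.521, -0, 1.321, -0.067], TCP at [0.182, -0.519, 0.205] pointing down, gripper open.
Joint ranges: [-3.03, 3.03], [-0.79, 2.21], [0.23, 2.52], [-1.04, 4.18], [0, 3.07], [-2.55, 2.55]. Speed limits (rad/s): [2.22, 2.22, 2.57, 3.14, 3.14, 3.14].

### API

Orientations are given as [roll, pitch, yaw] about the fixed x, y, z axes, in that order (R = Rz(yaw) Ry(pitch) Rx(roll)).
In Python, from station import * gives the robot as it stands.
- The arm moves only by the tool send_rows, never from a script. Its argument "motion" is a list of rows, each a list of 3 entries, a list of its own where there are three numbers: the shift along the tool's x, y, z in units of 0.03 m (1.0 is 0.03 m), then the turn, a rotation vector about the tool's x, y, z in units of 0.12 rad (1.0 is 0.12 rad), then the opening, from -1 (shut) to 1 (fully open). In form: [[[x, y, z], [rx, ry, rz], grip], ...]. A call has 1 to 12 rows; each row shifts and turns the commanded pose from where the row before left it, along the tool's axes as they then stand; what a row does not reach is not made up. A row lasts 1/10 s, in which the tool goes at most 50 mm and 8.59 degrees, less where a joint would pass 70% of its speed; a pose out of reach is approached as far as the arm can. A call with a number of a shift or a turn outside -1 to 1 is refused whole. A call with a gripper value outside its range is refused whole. The fingers move at their own pace and stop on an object; "squeeze" is the grip in N (left out, the last holds). Time passes only in rows, so rows that do not move let the fingers close. It gives the time, the measured TCP pose, the force, the opening and the grip force at its end, in the units of the state.
- get_obs(): the state, without advancing time (a new reading comes with each control period).
- camera(name): name is "scene" or "top" or "wrist"; returns a dict with "pixels" (400x640x3 uint8, red, green, blue), "depth" (400x640 float32, m along the optical axis (not along the pixel's ray), 0 where there is no reading), "fx", "fy", "cx", "cy" (pixels), "rvec" (rotation vector, rad) and "tvec" (3), from world to camera coordinates, as OpenCV has them. Camera axes: x right, y down, z forward; pixel columns grow to the right and rows downward; lengths in m; the calibration is good to about 2 mm. A picture is of the moment at which its call begins.
- hand_in(): hands the job in; it is judged then, once.
The state is a dict: "time_s": time; "qpos": joint angles; "joint_vel": joint speeds; "tau": joint torques, N m; "ee_pos": TCP position; "eef_rot": TCP orientation; "force": force on the tool from outside, world axes, zero at the start; "moment": the same for the moment, N m; "grip_width": finger opening in m; "grip_force": force on a finger pad.
Only numpy, scipy, OpenCV 4.12 (cv2) and the standard library are available. Lean on these libraries where they do the work, as an engineer would, in place of code of your own. Each camera call takes 0.05 s, during which the arm holds its last target. There are 200 camera calls.

### The job

Slide the rack of capped tubes along its rails fully home against the stop of the capping press, then pull the red lever down until you feel the blue caps bottom out on the tubes and lean on it about 12 N harder than the lever needs on its free stroke; hold that for a second without crushing the tubes. Then ease the lever slowly all the way back up to its rest, never letting it spring back, let go of everything and leave the rack home and the bottle, jar and tip box where they stand.

Things in the scene. Friction and masses are not known exactly. Their poses are not given: they have to be found in the camera images.
- press: Capping press bolted down: grey bed plate, blue column and head. Origin: at table level under the ram; x points away from the operator, y to the lever's side, z up. Bed 15 mm thick, x -170 to +120, y +-75 mm. Head x -30 to +117, y +-35, z 125 to 205 mm; ram out of its top to 245 mm. The lever drives the ram down 35 mm per rad.
- stop (a point): Middle of the face of the stop bar the rack must touch: x = 64, y = 0, z = 25 mm in the press's frame. Two aluminium rails along x guide the rack: inner faces at y = +-45 mm, tops 27 mm above the table, x = -150 to +60 mm.
- lever (a joint): Lever angle, rad: 0 = at rest, sprung up (lever slopes up to the operator, 0.65 rad above level), grows as pulled down, limit 1.15. Free stroke needs 3 N (at 0) to 5.5 N (at 1 rad) at the handle, square to the lever. Let go it flies up; above 1.5 rad/s is too fast. The platen meets the caps at 0.34 to 0.75 rad.
- handle (a point): Middle of the red round handle bar, 24 mm in diameter, 100 mm long, along the press's y (y = 104 to 204 mm in its frame), 190 mm from the hinge axis. At rest 280 mm above the table. Grip it, or push it down from above with closed fingers: the spring keeps it against them on the way up.
- pivot (a point): Point on the lever's hinge axis (along the press's y), level with the handle's middle: x = 0, y = 154, z = 165 mm in the press's frame. Fixed.
- rack: Loose white tube rack, 126 (x) x 85 (y) x 38 mm, 0.6 kg, standing on the press's bed between the rails, with a grip tab in front. Origin: centre of its underside; its axes run like the press's. Fully home, touching the stop, its origin is at x = 0 to 1 mm in the press's frame; it starts 70 to 105 mm short of it.
- rack_tab (a point): Grip point of the rack's tab, a white block on the rack's operator side: 14 mm wide (y), sticking out 44 mm (x), from 11 to 35 mm above the rack's underside. The point is 92 mm in front of the rack's origin, 23 mm above its underside (38 mm above the table). Pinch it from above, fingers closing along y, or push its end with closed fingers, along the press's +x; the rack slides easily, at 1 to 3 N.
- caps: Sheet of 24 joined blue caps on the tubes, 102 x 68 x 18 mm; slides down only, stiffly (4 N more at the handle), and stays. Origin: centre of its underside; top 18 mm higher, 79 to 93 mm above the table at first. It still has an unseen 2 to 10 mm (0.06 to 0.29 rad of lever) to go before it bottoms.
- platen: Aluminium plate, rubber face, under the ram, 104 x 70 x 12 mm. Origin: centre of its lower face, 105 mm above the table at rest. Sprung: once the caps have bottomed the handle stiffens by about 70 N per rad (0.37 N per mm). Right press: 12 N above the free-stroke force; 7.5 to 17 N passes, more crushes the tubes.
- bottle: Bystander: glass bottle, blue cap, 66 mm in diameter, 130 mm high, standing on the -y side of the press. Origin: centre of its underside.
- jar: Bystander: clear jar, white lid, 60 mm in diameter, 90 mm high, on the -y side of the press. Origin: centre of its underside.
- tipbox: Bystander: dark blue tip box with a pink top, 120 x 82 x 72 mm, on the +y side of the press beyond the lever. Origin: centre of its underside.
Things that resemble listed ones, but are neither listed nor needed, are in the scene too. Leave any purple look-alike of the rack alone.

How it is judged:
On the way, in this order (a step that is already met when the one before it is completed fails the run):
1. the rack is fully home against the stop (x of rack in the frame of press between -0.004 and 0.004 m), for 0.2 s.
2. with the rack home, the platen bears firmly on the caps (over 41 N, i.e. about 7.5 N at the handle, which only bottomed caps can resist) for half a second (all of step 1 and contact force between platen and caps above 41 N), for 0.5 s.
At the end, for the whole second after the job is handed in: The lever is back up at rest (within 0.04 rad), off the caps; the rack stands fully home, within 4 mm of the stop, at rest; the caps have been pressed home (all of step 1 and value of joint lever below 0.04 rad and linear speed of rack below 0.01 m/s and contact force between platen and caps below 0.5 N); the robot touches nothing.
It fails at once if the lever springs back (upward faster than 1.5 rad/s) (velocity of joint lever below -1.5 rad/s).
It fails at once if the tubes are crushed (platen force above 93 N, about 17 N at the handle) (contact force between platen and caps above 93 N).
It fails at once if the bottle is shoved more than 25 mm or knocked over (distance of bottle from where it was at the start of the episode above 0.025 m or angle between bottle's own z axis and vertical above 0.3 rad).
It fails at once if the jar is shoved more than 25 mm or knocked over (distance of jar from where it was at the start of the episode above 0.025 m or angle between jar's own z axis and vertical above 0.3 rad).
It fails at once if the tipbox is shoved more than 25 mm or knocked over (distance of tipbox from where it was at the start of the episode above 0.025 m or angle between tipbox's own z axis and vertical above 0.3 rad).
It also fails if it takes over 72 s, if anything falls off the work surface, if the arm or the gripper's body presses on something with over 40 N, if the wrist force passes 120 N, or if a joint passes its speed limit or range.

## Working session

There is one attempt and no reset: what is moved stays moved. The work goes in short steps, Python scripts to look and compute and a tool call to move; the robot and the scene stay as the last step left them, time stands still between calls to the robot, and variables do not carry over. Pictures are saved under pics/ and viewed, at most 10 in all, crops included, and the job is handed in when it is done.

Besides the shell and the picture viewer there is one more tool, called after ">>>" in YAML: its name, and indented under it one key for each argument. send_rows: Moves the arm, as the interface text tells. Its arguments: {"type":"object","properties":{"motion":{"type":"array"},"squeeze":{"type":"number"}},"required":["motion"]}

```bash
mkdir -p pics; ls; python3 - <<'E'
from station import *
import cv2,numpy as np
o=get_obs();print(o)
for n in ["scene","top"]:
    c=camera(n);cv2.imwrite(f"pics/{n}0.png",c["pixels"][:,:,::-1]);np.savez(f"{n}0.npz",**c)
    R=cv2.Rodrigues(np.array(c["rvec"]))[0];print(n,-R.T@np.array(c["tvec"]).ravel(),R[2],c["fx"])
E
```

```text
pics
{'time_s': 0.0, 'qpos': array([-1.29962130e+00,  3.00451664e-01,  1.52158369e+00, -4.25916539e-06,
        1.32069696e+00, -6.66209492e-02]), 'joint_vel': array([-1.77896318e-06,  3.74259606e-04,  3.30070187e-04, -5.87314859e-04,
       -5.36902553e-05, -1.29571624e-03]), 'tau': array([ 6.62401508e-04, -5.31803763e+01, -3.52739775e+01,  7.08385091e-02,
        2.43275869e-02, -9.21829610e-05]), 'ee_pos': array([ 0.18218928, -0.51866907,  0.20489589]), 'eef_rot': array([-3.14045524e+00, -7.17529361e-05,  3.37796987e-01]), 'force': array([-0.09617187, -0.08822175, -1.06688851]), 'moment': array([ 0.01323852, -0.04623386,  0.02130732]), 'grip_force': 0.0, 'grip_width': 0.09390001698653858}
scene [ 0.97117965 -0.63315337  0.90318315] [-0.37808611  0.62892286 -0.67934301] 416.25364650643843
top [0.4780449  0.02931008 1.14844252] [ 0.08831619  0.01354283 -0.99600042] 377.56734452575705
```

View pics/scene0.png

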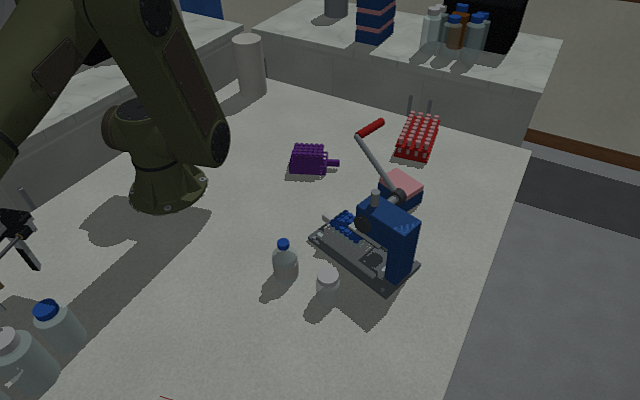

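View pics/top0.png

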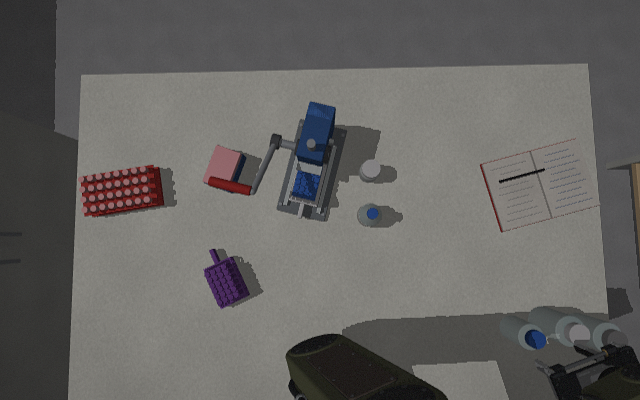

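The top view shows the press at about (310,160) with its head at (318,120), the caps at (307,187) and the tab at (303,212). The handle is at (230,186), the tip box at (225,168), the jar at (370,170) and the bottle at (370,214). The scene view shows the handle at (370,127).

```bash
cat > h.py <<'E'
import cv2,numpy as np
def cloud(c):
    R=cv2.Rodrigues(np.array(c["rvec"]).ravel())[0];t=np.array(c["tvec"]).ravel()
    d=c["depth"];v,u=np.mgrid[:d.shape[0],:d.shape[1]]
    P=np.stack([(u-c["cx"])/c["fx"]*d,(v-c["cy"])/c["fy"]*d,d],-1)
    return (P-t)@R   # world
def hsv(c): return cv2.cvtColor(np.ascontiguousarray(c["pixels"]),cv2.COLOR_RGB2HSV)
def seg(n,c,roi):
    H=hsv(c).astype(int);h,s,v=H[...,0],H[...,1],H[...,2]
    m={'blue':(h>100)&(h<125)&(s>130),'red':((h<6)|(h>174))&(s>170),'white':(s<40)&(v>150)}[n]
    k=np.zeros_like(m);x0,y0,x1,y1=roi;k[y0:y1,x0:x1]=1
    return m&k&(c["depth"]>0)
E
python3 - <<'E'
from h import *
D={n:dict(np.load(n+"0.npz")) for n in("top","scene")}
rois={"top":{'head':('blue',(280,90,345,165)),'caps':('blue',(280,165,335,215)),'red':('red',(200,170,262,205))},
"scene":{'head':('blue',(350,185,425,290)),'caps':('blue',(325,205,360,245)),'red':('red',(350,110,392,145))}}
for n in D:
    P=cloud(D[n])
    for k,(col,r) in rois[n].items():
        m=seg(col,D[n],r);Q=P[m]
        if k=='head': Q=Q[abs(Q[:,2]-.205)<.008]
        if k=='caps': Q=Q[(Q[:,2]>.07)&(Q[:,2]<.1)]
        rr=cv2.minAreaRect((Q[:,:2]*1000).astype(np.float32))
        pc=cv2.PCACompute(Q.astype(np.float32),None)[1][0]
        print(n,k,len(Q),Q.mean(0).round(4),"rect mm",np.round(rr[0],1),np.round(rr[1],1),round(rr[2],1),"pca",np.degrees(np.arctan2(pc[1],pc[0])).round(1),"z",np.percentile(Q[:,2],[5,50,95]).round(3))
    # bed-level / rack region heights along
P=cloud(D['top'])
for row in range(194,222,3): print(row,[ (int(u),int(P[row,u,2]*1000)) for u in range(278,332,4)])
print(P[212,303],P[160,318])
E
python3 -c "
import cv2
i=cv2.imread('pics/top0.png')[85:235,195:395];cv2.imwrite('pics/topc.png',cv2.resize(i,None,fx=4,fy=4,interpolation=2))"
```

```text
top head 1396 [0.7429 0.0491 0.2055] rect mm [741.3  50. ] [ 70.1 145.8] 75.0 pca -14.9 z [0.202 0.206 0.208]
top caps 591 [0.6189 0.0824 0.0821] rect mm [619.6  82.6] [66.9 73.1] 75.6 pca -16.7 z [0.076 0.083 0.087]
top red 388 [0.5942 0.248  0.2902] rect mm [594.3 248.9] [99.1 22.4] 75.6 pca 74.9 z [0.286 0.291 0.294]
scene head 1233 [0.7543 0.0409 0.2042] rect mm [746.8  48.1] [ 72.  144.6] 75.7 pca -10.8 z [0.2   0.204 0.207]
scene caps 428 [0.6222 0.0695 0.0811] rect mm [635.   76.5] [65.6 99.7] 74.7 pca -40.7 z [0.075 0.082 0.086]
scene red 205 [0.6027 0.2421 0.2874] rect mm [601.4 244.4] [97.8 20.3] 72.3 pca 74.5 z [0.28  0.288 0.292]
194 [(278, 0), (282, 16), (286, 28), (290, 53), (294, 84), (298, 81), (302, 85), (306, 83), (310, 76), (314, 82), (318, 51), (322, 27), (326, 14), (330, 17)]
197 [(278, -3), (282, 19), (286, 27), (290, 54), (294, 20), (298, 74), (302, 78), (306, 84), (310, 86), (314, 87), (318, 53), (322, 26), (326, 14), (330, 9)]
200 [(278, 1), (282, 19), (286, 26), (290, 54), (294, 52), (298, 22), (302, 23), (306, 23), (310, 73), (314, 80), (318, 44), (322, 22)
[... 484 characters left out ...]
), (330, -2)]
212 [(278, 0), (282, -2), (286, 12), (290, 17), (294, 13), (298, 47), (302, 49), (306, 17), (310, 14), (314, 15), (318, 27), (322, 12), (326, 12), (330, -2)]
215 [(278, 0), (282, 0), (286, -1), (290, 0), (294, -2), (298, 51), (302, 31), (306, 15), (310, 18), (314, 15), (318, 16), (322, 20), (326, 0), (330, 2)]
218 [(278, 1), (282, -3), (286, 0), (290, 1), (294, -1), (298, 1), (302, 4), (306, -2), (310, 13), (314, 18), (318, 16), (322, 15), (326, 0), (330, 3)]
221 [(278, -2), (282, 0), (286, 0), (290, -5), (294, -2), (298, 0), (302, -1), (306, 4), (310, -1), (314, -1), (318, 1), (322, 15), (326, -6), (330, 2)]
[0.54649793 0.0946247  0.0187591 ] [0.66616785 0.04430735 0.20670702]
```

View pics/topc.png

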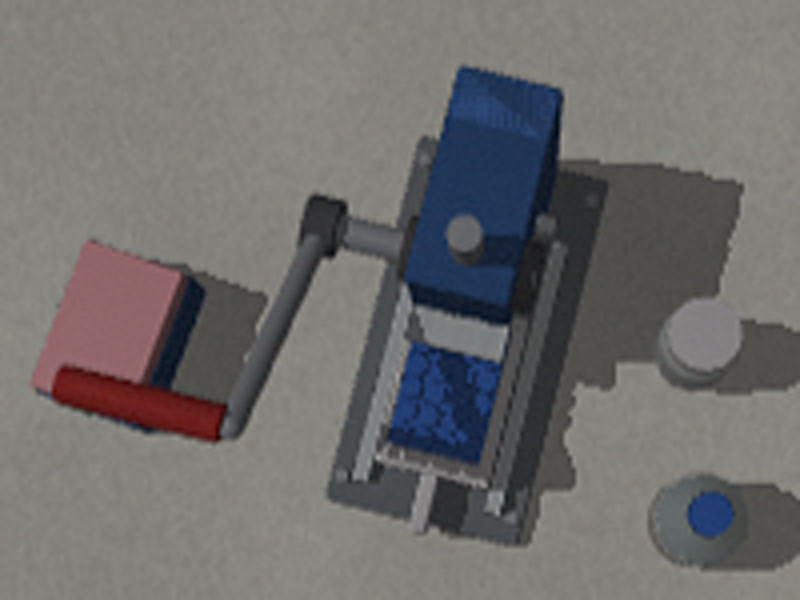

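Press yaw is about -15° with its origin near (0.701, 0.060). The handle then predicts to (0.594, 0.2485), which matches the measurement. Next: the tab position, the bystanders and the approach numbers.

```bash
cat >> h.py <<'E'
from scipy.spatial.transform import Rotation as Ro
YAW=np.radians(-15.0); O=np.array([.7005,.0603,0])
A=np.array([[np.cos(YAW),np.sin(YAW),0],[-np.sin(YAW),np.cos(YAW),0],[0,0,1]]) # rows: press axes
def w2p(p): return (np.asarray(p)-O)@A.T
def p2w(p): return np.asarray(p)@A+O
def Rtool(lean):  # tool x=press x, tool down, body leaning to -y by lean
    z=-(np.cos(lean)*A[2]-np.sin(lean)*A[1]); x=A[0]; return np.stack([x,np.cross(z,x),z],1)
def plan(o,ppos,lean):
    R=Ro.from_euler('xyz',o["eef_rot"]).as_matrix();T=Rtool(lean)
    rv=Ro.from_matrix(R.T@T).as_rotvec()/.12
    d=p2w(ppos)-o["ee_pos"]
    print("press pos mm",(w2p(o["ee_pos"])*1000).round(1),"turn",rv.round(2),"shift now-axes",(R.T@d/.03).round(2),"target-axes",(T.T@d/.03).round(2))
E
python3 - <<'E'
from h import *
from station import *
D={n:dict(np.load(n+"0.npz")) for n in("top","scene")}
for n in D:
    P=cloud(D[n]);Q=w2p(P.reshape(-1,3))*1000;z=Q[:,2]
    def show(k,m):
        q=Q[m];print(n,k,len(q),"lo",np.percentile(q,3,0).round(),"hi",np.percentile(q,97,0).round(),"med",np.median(q,0).round(1))
    x,y=Q[:,0],Q[:,1]
    show('tab',(x>-230)&(x<-120)&(abs(y)<20)&(z>42)&(z<58)&(seg('blue',D[n],(0,0,640,400)).ravel()==0))
    show('caps',seg('blue',D[n],(0,0,640,400)).ravel()&(x>-200)&(x<-20)&(abs(y)<60)&(z>60)&(z<100))
    show('bottle',(x>-260)&(x<0)&(y<-110)&(y>-260)&(z>115)&(z<145))
    show('jar',(x>-160)&(x<80)&(y<-90)&(y>-260)&(z>80)&(z<100))
    show('handle',seg('red',D[n],(200,100,392,205)).ravel()&(z>260)&(z<300))
    show('bed',(abs(y)<90)&(x>-200)&(x<-110)&(z>9)&(z<21))
o=get_obs();plan(o,[-.24,0,.042],.2);plan(o,[-.24,0,.2],.2)
E
```

```text
top tab 97 lo [-176.  -12.   46.] hi [-131.   13.   56.] med [-150.5   -0.3   50.4]
top caps 591 lo [-118.  -31.   76.] hi [-50.  32.  88.] med [-84.7   0.6  82.7]
top bottle 100 lo [-133. -209.  123.] hi [-107. -183.  134.] med [-120.5 -195.4  129.8]
top jar 505 lo [-148. -223.   82.] hi [  26. -147.   99.] med [ -14.5 -176.9   90.7]
top handle 388 lo [-161.  107.  285.] hi [-141.  200.  294.] med [-151.4  153.2  290.5]
top bed 605 lo [-169.  -71.   11.] hi [-115.   73.   20.] med [-149.5   -8.7   15.6]
scene tab 55 lo [-172.  -18.   43.] hi [-128.    7.   53.] med [-155.7   -3.7   49.2]
scene caps 438 lo [-114.  -33.   69.] hi [-23.  27.  86.] med [-85.1 -19.   81.7]
scene bottle 128 lo [-129. -210.  117.] hi [-103. -184.  132.] med [-114.  -198.4  129.1]
scene jar 601 lo [-129. -224.   81.] hi [  33. -147.   98.] med [  -4.7 -181.5   89.7]
scene handle 205 lo [-151.  107.  279.] hi [-135.  198.  293.] med [-140.3  150.3  288.2]
scene bed 211 lo [-166.  -73.   11.] hi [-113.   45.   19.] med [-148.4  -55.2   15. ]
press pos mm [-350.8 -693.4  205. ] turn [1.61 0.5  4.98] shift now-axes [ 16.09 -16.99   5.45] target-axes [  3.69 -21.57   9.92]
press pos mm [-350.8 -693.4  205. ] turn [1.61 0.5  4.98] shift now-axes [ 16.09 -17.     0.18] target-axes [  3.69 -22.62   4.75]
```

>>> send_rows:
  motion:
    - [[0,0,-1],[0,0,0],-1]
    - [[0,0,-1],[0,0,0],-1]
    - [[0,0,0],[0.32,0.1,1],-1]
    - [[0,0,0],[0.32,0.1,1],-1]
    - [[0,0,0],[0.32,0.1,1],-1]
    - [[0,0,0],[0.32,0.1,1],-1]
    - [[0,0,0],[0.32,0.1,1],-1]
    - [[0.16,-0.98,0.2],[0,0,0],-1]
    - [[0.16,-0.98,0.2],[0,0,0],-1]
    - [[0.16,-0.98,0.2],[0,0,0],-1]
    - [[0.16,-0.98,0.2],[0,0,0],-1]
    - [[0.16,-0.98,0.2],[0,0,0],-1]

```text
time_s: 1.3
ee_pos: [0.2449, -0.3791, 0.2647]
eef_rot: [-2.943, -0.0, -0.264]
force: [1.0, -0.2, 0.8]
grip_width: 0.0019
grip_force: 0.0
```

>>> send_rows:
  motion:
    - [[0.16,-0.98,0.2],[0,0,0],-1]
    - [[0.16,-0.98,0.2],[0,0,0],-1]
    - [[0.16,-0.98,0.2],[0,0,0],-1]
    - [[0.16,-0.98,0.2],[0,0,0],-1]
    - [[0.16,-0.98,0.2],[0,0,0],-1]
    - [[0.16,-0.98,0.2],[0,0,0],-1]
    - [[0.16,-0.98,0.2],[0,0,0],-1]
    - [[0.16,-0.98,0.2],[0,0,0],-1]
    - [[0.16,-0.98,0.2],[0,0,0],-1]
    - [[0.16,-0.98,0.2],[0,0,0],-1]
    - [[0.16,-0.98,0.2],[0,0,0],-1]
    - [[0.16,-0.98,0.2],[0,0,0],-1]

```text
time_s: 2.5
ee_pos: [0.3945, -0.0466, 0.2638]
eef_rot: [-2.943, -0.0, -0.264]
force: [0.3, -0.1, -0.3]
grip_width: 0.0006
grip_force: 0.0
```

```bash
python3 - <<'E'
from h import *
from station import *
o=get_obs();print(o["time_s"],o["force"],o["grip_width"]);plan(o,[-.215,0,.042],.2);plan(o,[-.215,0,.15],.2)
E
```

```text
2.5 [ 0.31727172 -0.10268703 -0.33133514] 0.0006006978486779032
press pos mm [-267.9 -182.4  263.8] turn [ 0.02 -0.01 -0.02] shift now-axes [ 1.75 -4.51  8.45] target-axes [ 1.76 -4.49  8.45]
press pos mm [-267.9 -182.4  263.8] turn [ 0.02 -0.01 -0.02] shift now-axes [ 1.75 -5.22  4.92] target-axes [ 1.76 -5.21  4.92]
```

>>> send_rows:
  motion:
    - [[0.19,-0.5,0.94],[0,0,0],-1]
    - [[0.19,-0.5,0.94],[0,0,0],-1]
    - [[0.19,-0.5,0.94],[0,0,0],-1]
    - [[0.19,-0.5,0.94],[0,0,0],-1]
    - [[0.19,-0.5,0.94],[0,0,0],-1]
    - [[0.19,-0.5,0.94],[0,0,0],-1]
    - [[0.19,-0.5,0.94],[0,0,0],-1]
    - [[0.19,-0.5,0.94],[0,0,0],-1]
    - [[0.19,-0.5,0.94],[0,0,0],-1]
    - [[0,0,0],[0,0,0],-1]
    - [[0,0,0],[0,0,0],-1]

```text
time_s: 3.6
ee_pos: [0.4911, 0.1148, 0.0414]
eef_rot: [-2.944, 0.001, -0.264]
force: [-0.2, -1.0, 0.9]
grip_width: 0.0005
grip_force: 0.0
```

```bash
python3 - <<'E'
from h import *
from station import *
o=get_obs();print(o["time_s"],o["force"]);plan(o,[-.115,0,.042],.2)
c=camera("wrist");cv2.imwrite("pics/w1.png",c["pixels"][:,:,::-1])
E
```

```text
3.6 [-0.18506373 -0.99623518  0.923569  ]
press pos mm [-216.4   -1.6   41.4] turn [ 0.02  0.   -0.02] shift now-axes [ 3.38 -0.06 -0.01] target-axes [ 3.38 -0.06 -0.01]
```

View pics/w1.png

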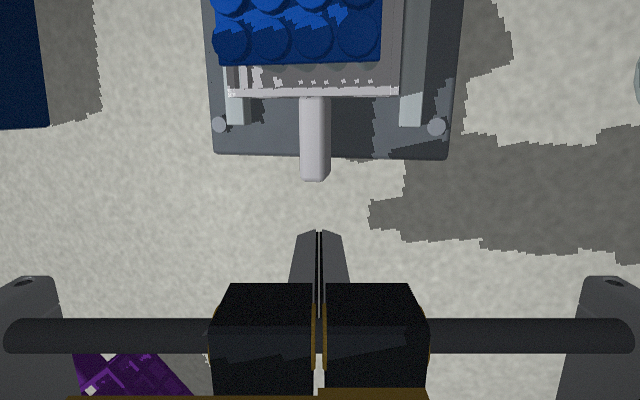

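The closed fingers (319,233) are in line with the tab end (315,180). Pushing along press +x.

>>> send_rows:
  motion:
    - [[0.4,0,0],[0,0,0],-1]
    - [[0.3,0,0],[0,0,0],-1]
    - [[0.2,0,0],[0,0,0],-1]
    - [[0.2,0,0],[0,0,0],-1]
    - [[0.2,0,0],[0,0,0],-1]
    - [[0.2,0,0],[0,0,0],-1]
    - [[0.2,0,0],[0,0,0],-1]
    - [[0.2,0,0],[0,0,0],-1]
    - [[0.2,0,0],[0,0,0],-1]
    - [[0.2,0,0],[0,0,0],-1]
    - [[0.2,0,0],[0,0,0],-1]
    - [[0.2,0,0],[0,0,0],-1]

```text
time_s: 4.85
ee_pos: [0.5701, 0.0935, 0.0416]
eef_rot: [-2.943, -0.0, -0.264]
force: [-3.4, 0.6, 2.5]
grip_width: 0.0005
grip_force: 1.7
```

>>> send_rows:
  motion:
    - [[0.1,0,0],[0,0,0],-1]
    - [[0.1,0,0],[0,0,0],-1]
    - [[0.1,0,0],[0,0,0],-1]
    - [[0.1,0,0],[0,0,0],-1]
    - [[0.0,0,0],[0,0,0],-1]

```text
time_s: 5.35
ee_pos: [0.5817, 0.0903, 0.0416]
eef_rot: [-2.943, -0.001, -0.264]
force: [-0.3, 0.6, -0.1]
grip_width: 0.0003
grip_force: 0.0
```

```bash
python3 - <<'E'
from h import *
from station import *
o=get_obs();print(o["time_s"],A@o["force"]);plan(o,[-.115,0,.042],.2)
E
```

```text
5.35 [-0.43156564  0.47569256 -0.09463438]
press pos mm [-122.5   -1.8   41.6] turn [ 0.02 -0.01 -0.02] shift now-axes [ 0.25 -0.06 -0.  ] target-axes [ 0.25 -0.06 -0.  ]
```

>>> send_rows:
  motion:
    - [[0.07,0,0],[0,0,0],-1]
    - [[0.07,0,0],[0,0,0],-1]
    - [[0.05,0,0],[0,0,0],-1]
    - [[0.05,0,0],[0,0,0],-1]

```text
time_s: 5.75
ee_pos: [0.5883, 0.0885, 0.0416]
eef_rot: [-2.943, -0.0, -0.264]
force: [-2.0, 1.3, 0.9]
grip_width: 0.0007
grip_force: 1.3
```

>>> send_rows:
  motion:
    - [[0.04,0,0],[0,0,0],-1]
    - [[0.04,0,0],[0,0,0],-1]

```text
time_s: 5.95
ee_pos: [0.5893, 0.0885, 0.0415]
eef_rot: [-2.943, 0.003, -0.263]
force: [-16.6, 5.1, 8.9]
grip_width: 0.0005
grip_force: 9.0
```

>>> send_rows:
  motion:
    - [[0.04,0,0],[0,0,0],-1]
    - [[0.04,0,0],[0,0,0],-1]

```text
time_s: 6.15
ee_pos: [0.5897, 0.0887, 0.0414]
eef_rot: [-2.944, 0.008, -0.262]
force: [-31.0, 8.1, 19.8]
grip_width: 0.0007
grip_force: 16.6
```

The force step at TCP x ≈ -115 mm is the stop. Backing off slowly, then up.

>>> send_rows:
  motion:
    - [[-0.05,0,0],[0,0,0],-1]
    - [[-0.1,0,0],[0,0,0],-1]
    - [[-0.3,0,0],[0,0,0],-1]
    - [[-1,0,0],[0,0,0],-1]
    - [[-1,0,0],[0,0,0],-1]
    - [[-1,0,0],[0,0,0],-1]
    - [[-1,0,0],[0,0,0],-1]
    - [[-1,0,0],[0,0,0],-1]

```text
time_s: 6.95
ee_pos: [0.4338, 0.1301, 0.0417]
eef_rot: [-2.943, -0.001, -0.265]
force: [0.0, 1.2, 0.2]
grip_width: 0.0008
grip_force: 0.0
```

```bash
python3 - <<'E'
from h import *
from station import *
o=get_obs();print(o["time_s"],A@o["force"],o["eef_rot"]);plan(o,[-.27,.12,.32],0);plan(o,[-.151,.154,.32],0)
for n in("top","scene"):
    c=camera(n);np.savez(n+"1.npz",**c);Q=w2p(cloud(c))*1000;x,y,z=Q[...,0],Q[...,1],Q[...,2]
    m=seg('red',c,(200,100,392,205))&(z>260)&(z<300);q=Q[m];print(n,np.percentile(q,[3,50,97],0).round(1).tolist())
    m=(x>-180)&(x<-55)&(abs(y)<12)&(z>42)&(z<56);q=Q[m];print(n,'tab',len(q),np.percentile(q,[3,50,97],0).round(1).tolist())
    m=(x>-80)&(x<-40)&(abs(y)<40)&(z>70)&(z<95)&seg('blue',c,(0,0,640,400));q=Q[m];print('caps',len(q),np.percentile(q,[3,50,97],0).round(1).tolist())
    if n=="top": cv2.imwrite("pics/top1.png",cv2.resize(c["pixels"][85:235,195:395,::-1],None,fx=4,fy=4))
E
```

```text
6.95 [-0.29652131  1.13008855  0.16908345] [-2.94329154e+00 -1.41861663e-03 -2.64605844e-01]
press pos mm [-275.7   -1.6   41.7] turn [-1.65 -0.01 -0.02] shift now-axes [ 0.19 -5.8  -8.3 ] target-axes [ 0.19 -4.05 -9.28]
press pos mm [-275.7   -1.6   41.7] turn [-1.65 -0.01 -0.02] shift now-axes [ 4.16 -6.92 -8.07] target-axes [ 4.16 -5.19 -9.28]
top [[-161.0, 107.3, 284.8], [-151.4, 153.4, 290.3], [-141.2, 200.5, 294.1]]
top tab 85 [[-105.1, -8.2, 43.4], [-81.5, 0.1, 50.0], [-59.5, 7.2, 55.3]]
caps 14 [[-49.6, -27.5, 74.6], [-49.0, -3.0, 78.6], [-47.9, 31.0, 85.1]]
scene [[-151.2, 107.2, 278.9], [-140.5, 150.9, 288.2], [-135.8, 197.0, 292.4]]
scene tab 60 [[-101.8, -6.3, 43.5], [-83.5, -1.5, 48.7], [-67.4, 8.1, 51.9]]
caps 11 [[-44.6, -32.0, 72.1], [-42.2, -27.6, 80.3], [-40.5, -20.2, 86.3]]
```

View pics/top1.png

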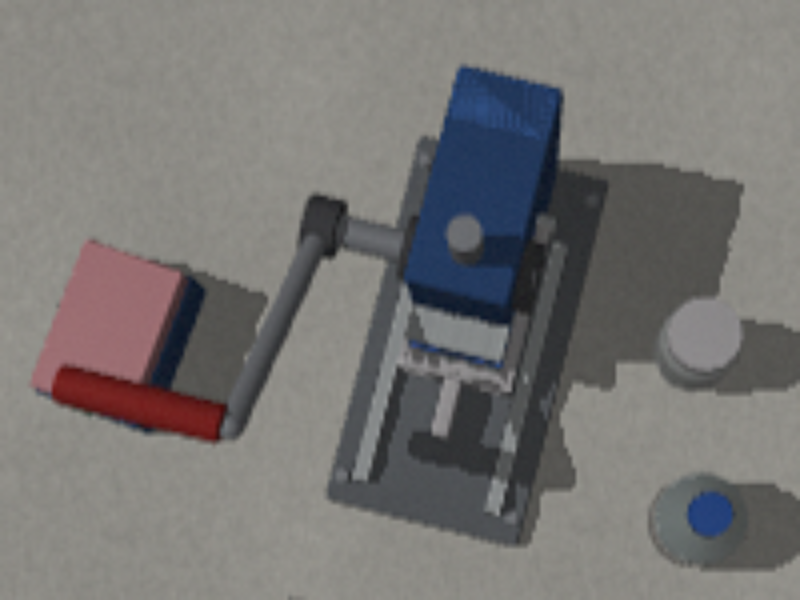

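The rack is home: its tab end is at x≈-106 mm, as it should be. The handle in this view is at (140,402), unmoved. Going up and over the handle.

>>> send_rows:
  motion:
    - [[0,0,0],[-0.82,0,0],-1]
    - [[0,0,0],[-0.82,0,-0.02],-1]
    - [[0,0,-0.95],[0,0,0],-1]
    - [[0,0,-0.95],[0,0,0],-1]
    - [[0,0,-0.95],[0,0,0],-1]
    - [[0,0,-0.95],[0,0,0],-1]
    - [[0,0,-0.95],[0,0,0],-1]
    - [[0,0,-0.95],[0,0,0],-1]
    - [[0,0,-0.95],[0,0,0],-1]
    - [[0,0,-0.95],[0,0,0],-1]
    - [[0,0,-0.95],[0,0,0],-1]
    - [[0,0,-0.9],[0,0,0],-1]

```text
time_s: 8.25
ee_pos: [0.4351, 0.1295, 0.3267]
eef_rot: [-3.14, -0.002, -0.262]
force: [0.2, -0.6, -0.7]
grip_width: 0.0003
grip_force: 0.0
```

>>> send_rows:
  motion:
    - [[0.5,-0.65,0],[0,0,0],-1]
    - [[0.5,-0.65,0],[0,0,0],-1]
    - [[0.5,-0.65,0],[0,0,0],-1]
    - [[0.5,-0.65,0],[0,0,0],-1]
    - [[0.5,-0.65,0],[0,0,0],-1]
    - [[0.5,-0.65,0],[0,0,0],-1]
    - [[0.5,-0.65,0],[0,0,0],-1]
    - [[0.5,-0.65,0],[0,0,0],-1]
    - [[0,0,0],[0,0,0],-1]
    - [[0,0,0],[0,0,0],-1]

```text
time_s: 9.25
ee_pos: [0.5913, 0.2491, 0.3249]
eef_rot: [-3.14, -0.0, -0.262]
force: [0.6, -0.1, -1.2]
grip_width: 0.0007
grip_force: 0.0
```

```bash
python3 - <<'E'
from h import *
from station import *
o=get_obs();print(o["time_s"],A@o["force"],o["eef_rot"]);plan(o,[-.151,.154,.297],0)
th=np.arange(0,1.2,.05);e=.65-th
for t,x,z in zip(th,-190*np.cos(e),165+190*np.sin(e)+12): print(round(t,2),round(x,1),round(z,1))
E
```

```text
9.25 [ 0.60001005  0.10532907 -1.23754831] [-3.14047697e+00 -3.33134708e-04 -2.61892373e-01]
press pos mm [-154.4  154.1  324.9] turn [-0.01 -0.   -0.  ] shift now-axes [0.11 0.   0.93] target-axes [0.11 0.   0.93]
0.0 -151.3 292.0
0.05 -156.8 284.3
0.1 -162.0 276.3
0.15 -166.7 268.1
0.2 -171.1 259.6
0.25 -175.0 251.0
0.3 -178.5 242.2
0.35 -181.5 233.1
0.4 -184.1 224.0
0.45 -186.2 214.7
0.5 -187.9 205.4
0.55 -189.1 196.0
0.6 -189.8 186.5
0.65 -190.0 177.0
0.7 -189.8 167.5
0.75 -189.1 158.0
0.8 -187.9 148.6
0.85 -186.2 139.3
0.9 -184.1 130.0
0.95 -181.5 120.9
1.0 -178.5 111.8
1.05 -175.0 103.0
1.1 -171.1 94.4
1.15 -166.7 85.9
```

>>> send_rows:
  motion:
    - [[0.11,0,0.9],[0,0,0],-1]
    - [[0,0,0.2],[0,0,0],-1]
    - [[-0.09,0,0.13],[0,0,0],-1]
    - [[-0.09,0,0.13],[0,0,0],-1]
    - [[-0.085,0,0.135],[0,0,0],-1]
    - [[-0.085,0,0.135],[0,0,0],-1]
    - [[-0.08,0,0.14],[0,0,0],-1]
    - [[-0.08,0,0.14],[0,0,0],-1]
    - [[-0.075,0,0.14],[0,0,0],-1]
    - [[-0.075,0,0.14],[0,0,0],-1]
    - [[-0.065,0,0.145],[0,0,0],-1]
    - [[-0.065,0,0.145],[0,0,0],-1]

```text
time_s: 10.45
ee_pos: [0.5708, 0.2552, 0.2518]
eef_rot: [-3.139, -0.001, -0.261]
force: [-4.2, 0.6, 6.3]
grip_width: 0.0007
grip_force: 3.0
```

```bash
cat > f.py <<'E'
from h import *
from station import *
F=[]
for i in range(6):
    camera("wrist");o=get_obs();F.append(A@o["force"])
p=w2p(o["ee_pos"])*1000;e=np.arcsin((p[2]-177)/190)
f=np.mean(F,0);fp=f[0]*np.sin(e)+f[2]*np.cos(e);th=.65-e
print("t",o["time_s"],"pos",p.round(1),"arc x",(-190*np.cos(e)).round(1),"theta",th.round(3),"F",f.round(2),"perp",fp.round(2),"free",(3+2.5*th).round(2),"sd",np.std(F,0).round(2))
E
python3 f.py
```

```text
t 10.75 pos [-175.1  154.6  251.6] arc x -174.7 theta 0.246 F [-4.17  0.23  5.16] perp 3.1 free 3.62 sd [0.43 0.45 0.75]
```

>>> send_rows:
  motion:
    - [[-0.058,0,0.147],[0,0,0],-1]
    - [[-0.058,0,0.147],[0,0,0],-1]
    - [[-0.05,0,0.152],[0,0,0],-1]
    - [[-0.05,0,0.152],[0,0,0],-1]

```text
time_s: 11.15
ee_pos: [0.5651, 0.2566, 0.2335]
eef_rot: [-3.14, -0.001, -0.262]
force: [-4.9, 1.8, 5.8]
grip_width: 0.0005
grip_force: 2.8
```

>>> send_rows:
  motion:
    - [[-0.043,0,0.152],[0,0,0],-1]
    - [[-0.043,0,0.152],[0,0,0],-1]
    - [[-0.035,0,0.155],[0,0,0],-1]
    - [[-0.035,0,0.155],[0,0,0],-1]

```text
time_s: 11.55
ee_pos: [0.5606, 0.2578, 0.215]
eef_rot: [-3.14, -0.001, -0.262]
force: [-2.7, 0.6, 5.9]
grip_width: 0.0006
grip_force: 2.6
```

```bash
python3 f.py
```

```text
t 11.85 pos [-186.   154.5  215. ] arc x -186.2 theta 0.448 F [-2.84  0.69  4.72] perp 4.06 free 4.12 sd [0.38 0.31 0.76]
```

>>> send_rows:
  motion:
    - [[-0.028,0,0.155],[0,0,0],-1]
    - [[-0.028,0,0.155],[0,0,0],-1]
    - [[-0.02,0,0.157],[0,0,0],-1]
    - [[-0.02,0,0.157],[0,0,0],-1]

```text
time_s: 12.25
ee_pos: [0.5579, 0.2584, 0.196]
eef_rot: [-3.14, -0.001, -0.262]
force: [-3.6, 0.9, 4.9]
grip_width: 0.0003
grip_force: 2.5
```

>>> send_rows:
  motion:
    - [[-0.012,0,0.158],[0,0,0],-1]
    - [[-0.012,0,0.158],[0,0,0],-1]

```text
time_s: 12.45
ee_pos: [0.5573, 0.2586, 0.1865]
eef_rot: [-3.14, -0.001, -0.262]
force: [-4.4, 1.6, 4.2]
grip_width: 0.0002
grip_force: 2.5
```

```bash
python3 f.py
```

```text
t 12.75 pos [-189.6  154.5  186.7] arc x -189.8 theta 0.599 F [-2.84  0.77  4.49] perp 4.34 free 4.5 sd [0.48 0.8  0.48]
```

>>> send_rows:
  motion:
    - [[-0.003,0,0.158],[0,0,0],-1]
    - [[-0.003,0,0.158],[0,0,0],-1]

```text
time_s: 12.95
ee_pos: [0.5571, 0.2587, 0.1771]
eef_rot: [-3.14, -0.001, -0.262]
force: [-3.2, 1.7, 4.3]
grip_width: 0.0
grip_force: 2.5
```

```bash
python3 f.py
```

```text
t 13.25 pos [-189.8  154.5  177.2] arc x -190.0 theta 0.649 F [-2.29  1.28  4.34] perp 4.34 free 4.62 sd [0.61 0.41 0.59]
```

>>> send_rows:
  motion:
    - [[0.003,0,0.158],[0,0,0],-1]
    - [[0.003,0,0.158],[0,0,0],-1]

```text
time_s: 13.45
ee_pos: [0.5573, 0.2587, 0.1677]
eef_rot: [-3.14, -0.001, -0.262]
force: [-3.1, 2.4, 5.9]
grip_width: 0.0008
grip_force: 2.8
```

```bash
python3 f.py
```

```text
t 13.75 pos [-189.7  154.5  167.7] arc x -189.8 theta 0.699 F [-2.9   1.43  5.32] perp 5.46 free 4.75 sd [0.62 0.82 0.42]
```

>>> send_rows:
  motion:
    - [[0.012,0,0.158],[0,0,0],-1]
    - [[0.012,0,0.158],[0,0,0],-1]

```text
time_s: 13.95
ee_pos: [0.5579, 0.2586, 0.1584]
eef_rot: [-3.14, -0.001, -0.262]
force: [-5.9, 1.8, 8.7]
grip_width: 0.0006
grip_force: 4.4
```

```bash
python3 f.py
```

```text
t 14.25 pos [-189.1  154.6  158.5] arc x -189.1 theta 0.748 F [-5.28  0.9   7.53] perp 8.01 free 4.87 sd [1.03 0.75 0.33]
```

>>> send_rows:
  motion:
    - [[0.02,0,0.157],[0,0,0],-1]
    - [[0.02,0,0.157],[0,0,0],-1]

```text
time_s: 14.45
ee_pos: [0.559, 0.2583, 0.1491]
eef_rot: [-3.14, -0.001, -0.262]
force: [-6.7, 2.0, 9.1]
grip_width: 0.0002
grip_force: 4.4
```

```bash
python3 f.py
```

```text
t 14.75 pos [-187.9  154.6  149.1] arc x -187.9 theta 0.798 F [-5.08  0.77  7.63] perp 8.3 free 4.99 sd [0.6  0.49 0.41]
```

```bash
sed -i 's|^f=.*|f=np.mean(F,0);fp=(f[2]*190*np.cos(e)+f[0]*(190*np.sin(e)+12))/190;th=.65-e|; s|"sd"|"excess",(fp-3-2.5*th).round(2),"sd"|' f.py
```

>>> send_rows:
  motion:
    - [[0.028,0,0.155],[0,0,0],-1]
    - [[0.028,0,0.155],[0,0,0],-1]

```text
time_s: 14.95
ee_pos: [0.5607, 0.2579, 0.1399]
eef_rot: [-3.14, -0.001, -0.262]
force: [-6.6, 1.7, 8.7]
grip_width: 0.0006
grip_force: 4.4
```

```bash
python3 f.py
```

```text
t 15.25 pos [-186.2  154.7  139.8] arc x -186.3 theta 0.847 F [-4.89  1.05  8.13] perp 8.63 free 5.12 excess 3.51 sd [0.73 0.42 0.47]
```

>>> send_rows:
  motion:
    - [[0.035,0,0.155],[0,0,0],-1]
    - [[0.035,0,0.155],[0,0,0],-1]

```text
time_s: 15.45
ee_pos: [0.5627, 0.2574, 0.1306]
eef_rot: [-3.14, -0.001, -0.262]
force: [-6.7, 2.0, 9.7]
grip_width: 0.0009
grip_force: 4.9
```

```bash
python3 f.py
```

```text
t 15.75 pos [-184.2  154.7  130.6] arc x -184.2 theta 0.897 F [-5.82  0.45  9.75] perp 10.51 free 5.24 excess 5.27 sd [0.73 0.54 0.23]
```

>>> send_rows:
  motion:
    - [[0.043,0,0.152],[0,0,0],-1]
    - [[0.043,0,0.152],[0,0,0],-1]

```text
time_s: 15.95
ee_pos: [0.5651, 0.2569, 0.1217]
eef_rot: [-3.14, -0.0, -0.262]
force: [-8.1, 2.2, 13.2]
grip_width: 0.0004
grip_force: 6.3
```

```bash
python3 f.py
```

```text
t 16.25 pos [-181.7  154.8  121.8] arc x -181.8 theta 0.945 F [-8.07  0.53 12.19] perp 13.49 free 5.36 excess 8.13 sd [0.72 0.77 0.51]
```

>>> send_rows:
  motion:
    - [[0.05,0,0.152],[0,0,0],-1]
    - [[0.05,0,0.152],[0,0,0],-1]

```text
time_s: 16.45
ee_pos: [0.568, 0.2562, 0.1129]
eef_rot: [-3.139, -0.001, -0.262]
force: [-9.3, 1.9, 15.4]
grip_width: 0.0006
grip_force: 7.8
```

```bash
python3 f.py
```

```text
t 16.75 pos [-178.7  154.9  113. ] arc x -178.9 theta 0.993 F [-9.42 -0.05 15.14] perp 16.83 free 5.48 excess 11.35 sd [0.53 0.88 0.51]
```

Bottoming showed at about 0.875 rad and the excess is now about 11.5 N. Holding one second, then easing up along the arc.

>>> send_rows:
  motion:
    - [[0,0,0],[0,0,0],-1]
    - [[0,0,0],[0,0,0],-1]
    - [[0,0,0],[0,0,0],-1]
    - [[0,0,0],[0,0,0],-1]
    - [[0,0,0],[0,0,0],-1]
    - [[0,0,0],[0,0,0],-1]
    - [[0,0,0],[0,0,0],-1]
    - [[0,0,0],[0,0,0],-1]
    - [[0,0,0],[0,0,0],-1]
    - [[0,0,0],[0,0,0],-1]

```text
time_s: 17.75
ee_pos: [0.568, 0.2562, 0.113]
eef_rot: [-3.14, -0.0, -0.262]
force: [-9.3, 2.2, 14.7]
grip_width: 0.0004
grip_force: 7.5
```

>>> send_rows:
  motion:
    - [[-0.05,0,-0.152],[0,0,0],-1]
    - [[-0.05,0,-0.152],[0,0,0],-1]
    - [[-0.043,0,-0.152],[0,0,0],-1]
    - [[-0.043,0,-0.152],[0,0,0],-1]
    - [[-0.035,0,-0.155],[0,0,0],-1]
    - [[-0.035,0,-0.155],[0,0,0],-1]
    - [[-0.028,0,-0.155],[0,0,0],-1]
    - [[-0.028,0,-0.155],[0,0,0],-1]
    - [[-0.02,0,-0.157],[0,0,0],-1]
    - [[-0.02,0,-0.157],[0,0,0],-1]

```text
time_s: 18.75
ee_pos: [0.5583, 0.2582, 0.1584]
eef_rot: [-3.14, -0.001, -0.262]
force: [3.4, 0.4, 4.6]
grip_width: 0.0003
grip_force: 2.2
```

```bash
python3 f.py
```

```text
t 19.05 pos [-188.8  154.4  158.1] arc x -189.1 theta 0.75 F [ 3.   -0.7   5.34] perp 5.2 free 4.87 excess 0.33 sd [0.86 0.53 0.56]
```

>>> send_rows:
  motion:
    - [[-0.012,0,-0.158],[0,0,0],-1]
    - [[-0.012,0,-0.158],[0,0,0],-1]
    - [[-0.003,0,-0.158],[0,0,0],-1]
    - [[-0.003,0,-0.158],[0,0,0],-1]
    - [[0.003,0,-0.158],[0,0,0],-1]
    - [[0.003,0,-0.158],[0,0,0],-1]
    - [[0.012,0,-0.158],[0,0,0],-1]
    - [[0.012,0,-0.158],[0,0,0],-1]
    - [[0.02,0,-0.157],[0,0,0],-1]
    - [[0.02,0,-0.157],[0,0,0],-1]
    - [[0.028,0,-0.155],[0,0,0],-1]
    - [[0.028,0,-0.155],[0,0,0],-1]

```text
time_s: 20.25
ee_pos: [0.5607, 0.2576, 0.2149]
eef_rot: [-3.14, -0.0, -0.262]
force: [2.8, -0.7, 2.2]
grip_width: 0.0004
grip_force: 1.4
```

>>> send_rows:
  motion:
    - [[0.035,0,-0.155],[0,0,0],-1]
    - [[0.035,0,-0.155],[0,0,0],-1]
    - [[0.043,0,-0.152],[0,0,0],-1]
    - [[0.043,0,-0.152],[0,0,0],-1]
    - [[0.05,0,-0.152],[0,0,0],-1]
    - [[0.05,0,-0.152],[0,0,0],-1]
    - [[0.058,0,-0.147],[0,0,0],-1]
    - [[0.058,0,-0.147],[0,0,0],-1]
    - [[0.065,0,-0.145],[0,0,0],-1]
    - [[0.065,0,-0.145],[0,0,0],-1]

```text
time_s: 21.25
ee_pos: [0.5753, 0.2536, 0.26]
eef_rot: [-3.14, -0.0, -0.262]
force: [1.0, -1.1, 2.2]
grip_width: 0.0004
grip_force: 1.0
```

```bash
python3 f.py
```

```text
t 21.55 pos [-171.2  154.4  259.5] arc x -171.2 theta 0.201 F [ 0.6  -0.09  3.41] perp 3.37 free 3.5 excess -0.13 sd [0.5  0.26 0.34]
```

>>> send_rows:
  motion:
    - [[0.075,0,-0.14],[0,0,0],-1]
    - [[0.075,0,-0.14],[0,0,0],-1]
    - [[0.08,0,-0.14],[0,0,0],-1]
    - [[0.08,0,-0.14],[0,0,0],-1]
    - [[0.085,0,-0.135],[0,0,0],-1]
    - [[0.085,0,-0.135],[0,0,0],-1]
    - [[0.09,0,-0.13],[0,0,0],-1]
    - [[0.09,0,-0.13],[0,0,0],-1]
    - [[0,0,-0.06],[0,0,0],-1]
    - [[0,0,-0.06],[0,0,0],-1]
    - [[0,0,-0.06],[0,0,0],-1]
    - [[0,0,-0.06],[0,0,0],-1]

```text
time_s: 22.75
ee_pos: [0.5941, 0.2486, 0.2995]
eef_rot: [-3.14, -0.0, -0.262]
force: [-0.5, 0.1, -0.4]
grip_width: 0.0004
grip_force: 0.0
```

>>> send_rows:
  motion:
    - [[0,0,-0.3],[0,0,0],-1]
    - [[0,0,-1],[0,0,0],-1]
    - [[0,0,-1],[0,0,0],-1]
    - [[-1,0,0],[0,0,0],-1]
    - [[-1,0,0],[0,0,0],-1]
    - [[-1,0,0],[0,0,0],-1]
    - [[-1,0,0],[0,0,0],-1]
    - [[0,0,0],[0,0,0],-1]
    - [[0,0,0],[0,0,0],-1]
    - [[0,0,0],[0,0,0],-1]

```text
time_s: 23.75
ee_pos: [0.4789, 0.2792, 0.3686]
eef_rot: [-3.14, -0.001, -0.262]
force: [0.8, 0.4, -1.0]
grip_width: 0.0004
grip_force: 0.0
```

```bash
python3 - <<'E'
from h import *
from station import *
o=get_obs();print(o["time_s"],o["force"])
c=camera("top");Q=w2p(cloud(c))*1000;x,y,z=Q[...,0],Q[...,1],Q[...,2]
m=seg('red',c,(200,100,392,205))&(z>200)&(z<300);q=Q[m];print('handle',np.percentile(q,[3,50,97],0).round(1).tolist())
m=(x>-180)&(x<-55)&(abs(y)<12)&(z>42)&(z<56);q=Q[m];print('tab',len(q),np.percentile(q,[3,50,97],0).round(1).tolist())
c=camera("scene");cv2.imwrite("pics/s2.png",cv2.resize(c["pixels"][100:300,230:470,::-1],None,fx=3,fy=3))
E
```

```text
23.75 [ 0.8149487   0.3920479  -0.97312198]
handle [[-160.8, 107.9, 285.8], [-151.3, 153.2, 290.4], [-141.4, 200.0, 294.0]]
tab 86 [[-105.3, -8.4, 44.8], [-81.1, 0.2, 50.2], [-60.2, 7.4, 55.1]]
```

View pics/s2.png

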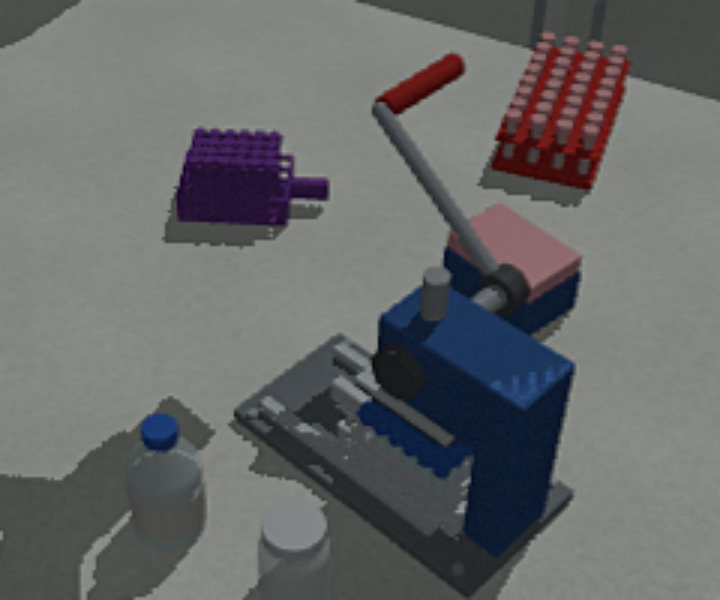

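The lever is back up (handle at 420,82), the rack is home under the head with its caps lowered (410,440), and the bystanders have not moved. Handing in.

```bash
python3 -c "
from station import *
print(hand_in())"
```

```text
the job is handed in; nothing more can be done
None
```

The job is handed in at about 24 s, though no verdict came back: the rack is home against the stop, the caps bottomed out and were held at about 11.5 N over the free stroke for over a second, the lever was eased back up to rest, and the bottle, jar and tip box were left untouched.

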